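Load a vial and hold the exposure gate open at the mark

TASK

Stand the small capped vial upright in the round well of the exposure block, fully down, and let go of it. Then pull the block's spring-return gate out by its upright grip plate until the pointer at the foot of the plate is level with the index clip on the side rail, and keep it there: finish while still holding the gate at the mark, because it springs shut when released. Leave the glass beaker and the little dish where they stand.

Things in the scene. Friction and masses are not known exactly. Their poses are not given: they have to be found in the camera images.
- vial: Small clear glass vial with a black screw cap, standing upright on the worktop; 20 mm diameter, 45 mm tall (cap: the top 9 mm, 18 mm diameter), 30 g. Origin: centre of its underside, z up its axis.
- exposure_block: Fixed exposure block; origin on the worktop, x points from the gate's grip plate back to the well block, y to the side of the scale rail, z up. Base plate 236 x 96 x 10 mm (x -132 to 104). The grey well block spans x 18.5 to 104.5, y -43 to 43, and its top is 50 mm above the worktop. The gate slides out along -x. A steel rail for the index clip runs along x at y = 40.5 mm, top at z = 20 mm.
- well_floor (a point): Centre of the flat floor of the round well in the well block, 30 mm above the worktop; the well is 29 mm in diameter with a bevelled mouth, 20 mm deep (mouth at 50 mm). Axes as the block's. A seated vial stands with 25 mm showing above the block.
- gate (a joint): How far the spring-return gate is pulled out, m: 0 shut (where a spring holds it), 0.065 at the end stop. It moves along the block's -x. The pull needed is about 4 N at the start, rising by 1.2 N per 10 mm (about 10 N at 50 mm); it shuts by itself when released. The index clip always stands at a pull of 25 to 50 mm.
- gate_grip (a point): Grip point on the gate's upright black plate, in its middle plane, 60 mm above the worktop; moves with the gate, axes as the block's. Plate: 10 mm thick along x, 44 mm wide along y, top at 76 mm, on the front end of a flat bar (30 mm wide, top at 26 mm). With the gate shut, 55 mm is free between the plate and the bushing (36 mm high) behind it; in front it is open.
- mark_clip: Index clip fixed on the side rail: a dark steel fin 4 mm thick along x, 30 mm high, with a small wedge towards the gate. Origin at the foot of the fin in its middle plane, 20 mm above the worktop; axes as the block's. The gate is at the mark when its pointer and this origin have the same x in the block's frame.
- beaker: Bystander: loose empty glass beaker, 53 mm diameter, 65 mm tall, origin at the centre of its underside.
- dish: Bystander: loose small flat clear dish with lid, 55 mm diameter, 11 mm tall, origin at the centre of its underside.
- gate_pointer (a point): Tip of the gate's pointer, a small steel wedge at the foot of the grip plate on the rail side, 26 mm above the worktop, in the plate's middle plane (same x in the block's frame as the grip point). Moves with the gate, axes as the block's.

How it is judged (in metres and radians):
On the way, in this order (a step that is already met when the one before it is completed fails the run):
1. the vial stands in the well, released, with the gate still shut (horizontal distance between vial and well_floor below 0.007 m and z of vial in the frame of well_floor below 0.003 m and angle between vial's own z axis and vertical below 0.12 rad and contact force between the fingers and vial below 0.1 N and value of joint gate below 0.01 m), for 0.2 s.
2. the gripper holds the gate at the mark (x of gate_pointer in the frame of mark_clip between -0.005 and 0.005 m and contact force between the fingers and gate above 2 N), for 0.5 s.
At the end, for the whole second after the job is handed in: The gripper holds the gate still with its pointer within 5 mm of the index clip, through the last second, while the vial stands upright on the floor of the well, touched by nothing but the block (all of step 2 and velocity of joint gate between -0.01 and 0.01 m/s and contact force between anything else and vial above 0.05 N and horizontal distance between vial and well_floor below 0.007 m and z of vial in the frame of well_floor below 0.003 m and angle between vial's own z axis and vertical below 0.12 rad and contact force between each of the fingers, the arm and vial below 0.1 N); the arm keeps its last pose, push and grip.
It fails at once if the beaker is moved by more than 30 mm (distance of beaker from where it was at the start of the episode above 0.03 m).
It fails at once if the dish is moved by more than 30 mm (distance of dish from where it was at the start of the episode above 0.03 m).
It also fails if it takes over 51 s, if anything falls off the work surface, if the arm or the gripper's body presses on something with over 40 N, if the wrist force passes 120 N, or if a joint passes its speed limit or range.

ROBOT

A 6-joint arm with a two-finger parallel gripper is mounted at the origin on a cart in front of the work surface, level with it; the furniture and walls round the work are solid. World frame = base frame: x ahead of the robot, y to its left, z up, the work surface at z = 0. Lengths are in mm, angles in rad, forces in N, time in s.
With the tool pointing down it reaches from about 275 to 1000 mm from the base axis. Payload 8.4 kg.
Tool frame: the origin (TCP) lies on the centre line of the jaws, within the pads' length; the fingertips stand 14 mm ahead of it and the grasp point (between the pads) lies 5 mm behind it; z points along the fingers, y is the line along which they close (so a half turn about z gives the same grasp; the last joint's range is limited). The gripper opens to 85 mm and grips with 20 to 120 N. Pads are 22 mm wide; open, the fingers measure 114 mm over their backs; the gripper's body (76 mm by 85 mm) begins 54 mm behind the grasp point. The pads swing forward as they close: fully open they stand 13 mm farther back than shut.
Start: joints at [1.252, 0.353, 1.633, -0, 1.155, -0.002], TCP at [194.703, 593.901, 245.281] pointing down, gripper open.
Joint ranges: [-2.63, 2.63], [-0.92, 2.1], [0.06, 2.66], [-1.3, 4.44], [0, 2.69], [-3.02, 3.02]. Speed limits (rad/s): [2.22, 2.22, 2.79, 3.14, 3.14, 3.14].

INTERFACE

Orientations are given as [roll, pitch, yaw] about the fixed x, y, z axes, in that order (R = Rz(yaw) Ry(pitch) Rx(roll)).
In Python, from rig import r gives the robot as it stands.
- The arm moves only by the tool step_arm, never from a script. Its argument "plan" is text: rows parted by semicolons, each of 7 numbers parted by spaces: the turn, a rotation vector about the world's x, y, z in degrees, then the shift along the world's x, y, z in mm, then the closure in counts, from 0 (fully open) to 255 (shut). In form: rx ry rz x y z hand; .... A call has 1 to 8 rows; each row is the pose to reach, as a shift and turn from the pose commanded when the call began; what a row does not reach only later rows make up. A row lasts 1/10 s, in which the tool goes at most 50 mm and 8.59 degrees, less where a joint would pass 70% of its speed; a pose out of reach is approached as far as the arm can. A call with a gripper value outside its range is refused whole. The fingers move at their own pace and stop on an object; "force" is the grip in N (left out, the last holds). Time passes only in rows, so rows that repeat a pose let the fingers close. It gives the time, the measured TCP pose, the force, the opening and the grip force at its end, in the units of the state.
- r.sense(): the state, without advancing time (a new reading comes with each control period).
- r.grab_frame(name): name is "side" or "top"; returns (picture, depth): 400x640x3 uint8, red, green, blue; 400x640 float32, mm along the optical axis (not along the pixel's ray), 0 where there is no reading.
- r.get_calibration(name): a dict with "K" (3x3 intrinsics, pixels), "k1" (the pictures are not rectified: a ray, as slopes to the right and down, at radius r is drawn at 1 + k1 r^2 times it, then the intrinsics apply), "world_from_camera" (4x4, takes a point from camera to world coordinates). Camera axes: x right, y down, z forward; pixel columns grow to the right and rows downward; lengths in mm; the calibration is good to about 2 mm. A picture is of the moment at which its call begins. get_calibration takes no time and is no camera call.
- r.sign_off(): hands the job in; it is judged then, once.
The state is a dict: "clock": time; "qpos": joint angles; "qvel": joint speeds; "joint_efforts": joint torques, N m; "eef_pos": TCP position; "tcp_rot": TCP orientation; "contact_force": force on the tool from outside, world axes, zero at the start; "wrist_torque": the same for the moment, N m; "opening": opening from 0.0 (shut) to 1.0 (fully open); "grasp_force": force on a finger pad.
Only numpy, scipy, OpenCV 4.12 (cv2) and the standard library are available. Lean on these libraries where they do the work, as an engineer would, in place of code of your own. Each camera call takes 0.05 s, during which the arm holds its last target. There are 200 camera calls.

## Working session

There is one attempt and no reset: what is moved stays moved. The work goes in short steps, Python scripts to look and compute and a tool call to move; the robot and the scene stay as the last step left them, time stands still between calls to the robot, and variables do not carry over. Pictures are saved under pics/ and viewed, at most 10 in all, crops included, and the job is handed in when it is done.

Besides the shell and the picture viewer there is one more tool, called after "Call:" by a JSON object that holds its "op" and its "data", one argument or row to a line. step_arm: Moves the arm, as the interface text tells. Its arguments: {"type":"object","properties":{"plan":{"type":"string"},"force":{"type":"number"}},"required":["plan"]}

```bash
mkdir -p pics; cat > h.py <<'E'
import numpy as np,cv2
from rig import r
def ray(n,uv):
    c=r.get_calibration(n);K=np.array(c["K"]);T=np.array(c["world_from_camera"]);k=c["k1"]
    p=cv2.undistortPoints(np.array(uv,float).reshape(-1,1,2),K,np.array([k,0,0,0,0.]))[:,0]
    d=np.c_[p,np.ones(len(p))]@T[:3,:3].T
    return T[:3,3],d
def onz(n,uv,z):
    o,d=ray(n,uv); s=(z-o[2])/d[:,2]; return o+d*s[:,None]
def cloud(n,D):
    v,u=np.mgrid[:400,:640]; o,d=ray(n,np.c_[u.ravel(),v.ravel()])
    return (o+d*D.reshape(-1,1)).reshape(400,640,3)
def grab(n,name):
    I,D=r.grab_frame(n); cv2.imwrite(f"pics/{name}.png",I[:,:,::-1]); np.save(f"pics/{name}.npy",D); return I,D
E
python3 - <<'E'
from h import *
for n in("top","side"):
    grab(n,n+"0"); print(np.round(r.get_calibration(n)["world_from_camera"],2))
print(r.sense())
E
```

```text
[[-4.00000e-02 -9.70000e-01  2.30000e-01  2.06970e+02]
 [-1.00000e+00  4.00000e-02 -0.00000e+00 -8.09000e+00]
 [-0.00000e+00 -2.30000e-01 -9.70000e-01  1.11941e+03]
 [ 0.00000e+00  0.00000e+00  0.00000e+00  1.00000e+00]]
[[ 9.2000e-01 -1.3000e-01  3.7000e-01  8.0160e+01]
 [-3.9000e-01 -3.1000e-01  8.6000e-01 -8.2637e+02]
 [ 0.0000e+00 -9.4000e-01 -3.4000e-01  3.9332e+02]
 [ 0.0000e+00  0.0000e+00  0.0000e+00  1.0000e+00]]
{'clock': 0.1, 'qpos': array([ 1.25163191e+00,  3.53596332e-01,  1.63408690e+00,  8.52056249e-06,
        1.15519258e+00, -2.38238169e-03]), 'qvel': array([ 3.45353694e-04, -1.43754860e-03, -2.62975869e-03, -6.90775027e-04,
        8.16311139e-04, -5.78852974e-08]), 'joint_efforts': array([ 1.25802926e-03, -6.06355548e+01, -3.42815495e+01,  1.07638671e-04,
        4.08059423e-03,  6.45357645e-06]), 'eef_pos': array([194.54794656, 593.50315585, 244.61423428]), 'tcp_rot': array([-3.14030951e+00, -1.08477739e-05,  2.82480717e+00]), 'contact_force': array([ 0.80807112, -0.83860969,  0.47423746]), 'wrist_torque': array([-0.02673343,  0.0025464 ,  0.00561859]), 'grasp_force': 0.0, 'opening': 1.0018621750084502}
```

View pics/top0.png

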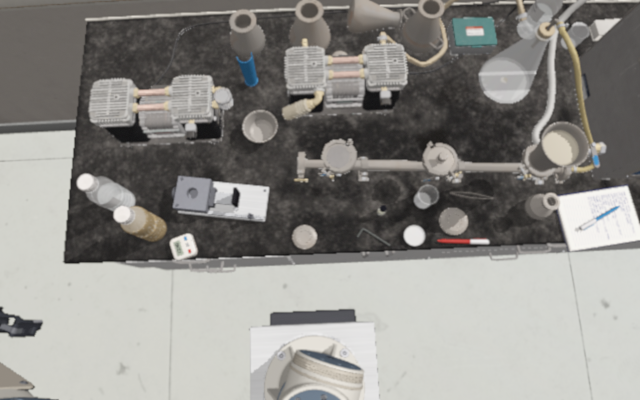

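View pics/side0.png

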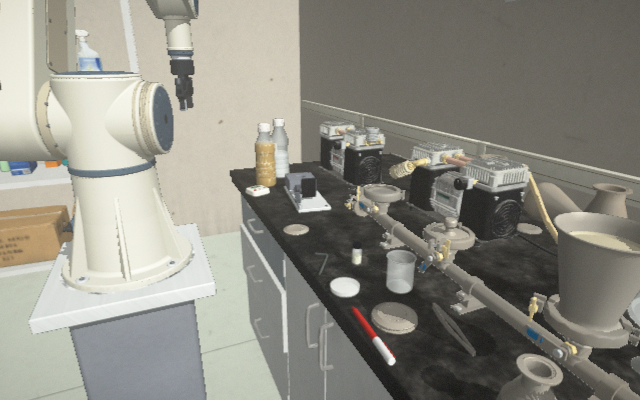

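The top view shows the vial's cap at about (382,210), the beaker at (426,196), and the block around (222,199) with the well block to the left. In the side view the vial is at (357,256) and the block at (305,190). Next I zoom in on both.

```bash
python3 - <<'E'
from h import *
I=cv2.imread("pics/top0.png");S=cv2.imread("pics/side0.png")
a=cv2.resize(I[165:235,165:285],None,fx=6,fy=6,interpolation=cv2.INTER_CUBIC)[:420,:720]
b=cv2.resize(S[165:225,270:340],None,fx=5,fy=5,interpolation=cv2.INTER_CUBIC)
b=b[:180*2-60]
W=np.zeros((600,800,3),np.uint8); a=cv2.resize(a,(514,300)); W[:300,:514]=a; W[300:600,:350]=b
c=cv2.resize(I[175:245,355:475],(514-100,242)); W[300:542,380:794]=c
cv2.imwrite("pics/z0.png",W)
D=np.load("pics/top0.npy");P=cloud("top",D)
for (u,v) in [(192,194),(180,185),(210,184),(236,199),(225,199),(260,205),(382,210),(390,220),(426,196),(304,237)]: print(u,v,P[v,u].round(1),I[v,u])
E
```

```text
192 194 [495.2 303.   28.3] [125 119 119]
180 185 [515.8 329.8  48. ] [162 155 156]
210 184 [516.2 251.4  44.4] [126 120 120]
236 199 [467.8 179.1  63.9] [29 25 27]
225 199 [478.4 215.2  25.9] [165 164 163]
260 205 [462.2 124.3   8.8] [224 224 224]
382 210 [ 427.6 -195.5   45.1] [34 30 31]
390 220 [ 408.8 -222.8   -0.7] [37 38 39]
426 196 [ 4.707e+02 -3.262e+02  4.000e-01] [148 150 151]
304 237 [371.3   9.4   6.3] [171 178 186]
```

View pics/z0.png

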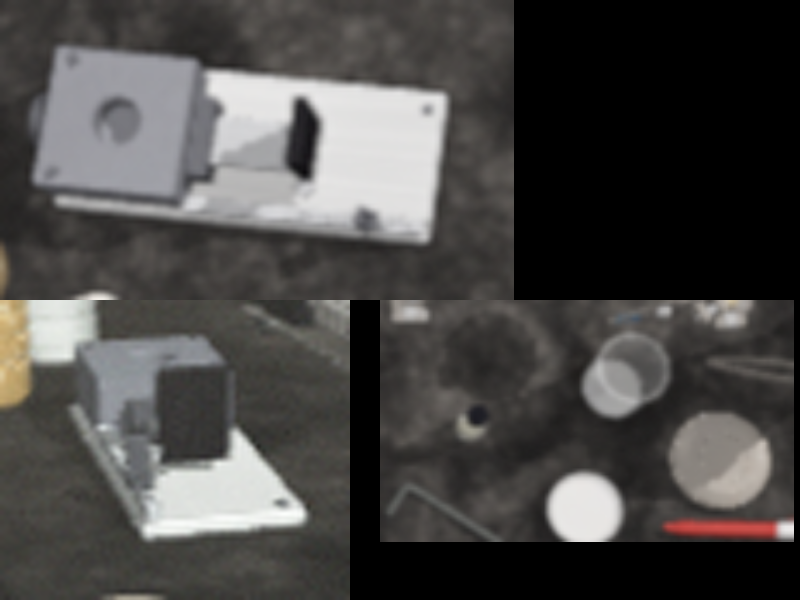

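The top crop shows the well mouth at crop (118,119), or full-image (192,193). The gate plate is at full-image (235,198) and the index clip at (251,215). The vial's black cap is at (383,208), and the rail is on the robot's side.

```bash
python3 - <<'E'
from h import *
I=cv2.imread("pics/top0.png");D=np.load("pics/top0.npy");P=cloud("top",D)
s=514/120
f=lambda L:[(165+(x+.5)/s-.5,165+(y+.5)/s-.5) for x,y in L]
B=onz("top",f([(57,46),(203,57),(185,203),(33,186)]),50); print("block",B.round(1)[:,:2],B.mean(0).round(1))
print([np.linalg.norm(B[i]-B[i-1]).round(1) for i in range(4)])
c=onz("top",f([(447,92),(430,242)]),10); print("base end",c.round(1), np.linalg.norm(c[0]-c[1]))
print("well",onz("top",f([(118,120)]),50).round(1),"clip z50",onz("top",f([(367,212)]),50).round(1),onz("top",f([(367,222)]),20).round(1))
print("plate top",onz("top",f([(297,97),(305,97),(290,177),(310,180)]),76).round(1))
g=cv2.cvtColor(I,cv2.COLOR_BGR2GRAY)
# block top mask
m=((P[...,2]>40)&(P[...,2]<60)).astype(np.uint8); m[:, :168]=0; m[:,222:]=0; m[:165]=0; m[230:]=0
k=np.max(cv2.findContours(m,0,2)[0],key=None) if 0 else max(cv2.findContours(m,0,1)[0],key=cv2.contourArea)
q=onz("top",k.reshape(-1,2),50)[:,:2].astype(np.float32); print("rect",cv2.minAreaRect(q))
# base light mask
hsv=cv2.cvtColor(I,cv2.COLOR_BGR2HSV); m=((g>180)&(hsv[...,1]<40)).astype(np.uint8); m[:,:172]=0;m[:,280:]=0;m[:165]=0;m[228:]=0
k=max(cv2.findContours(m,0,1)[0],key=cv2.contourArea); q=onz("top",k.reshape(-1,2),10)[:,:2].astype(np.float32);print("base",cv2.minAreaRect(q))
# cap
w=np.zeros_like(g);w[200:217,374:391]=1
m=(w>0)&(P[...,2]>38); print("cap pts",m.sum(),P[m].mean(0).round(1))
m2=m&(g<60); v,u=np.nonzero(m2); print("capdark",m2.sum(),u.mean(),v.mean(),onz("top",[(u.mean(),v.mean())],45).round(1))
# side
S=cv2.imread("pics/side0.png");DS=np.load("pics/side0.npy");Q=cloud("side",DS)
mm=(Q[...,2]>37)&(Q[...,2]<44); mm[:240]=0;mm[275:]=0;mm[:,:345]=0;mm[:,370:]=0; print("side cap",mm.sum(),Q[mm].mean(0).round(1))
E
```

```text
block [[541.9 335.6]
 [530.9 245. ]
 [439.7 254.6]
 [454.  347.3]] [491.6 295.6  50. ]
[np.float64(88.7), np.float64(91.3), np.float64(91.7), np.float64(93.9)]
base end [[513.4  99.2  10. ]
 [417.5 111.4  10. ]] 96.76330642869507
well [[493.1 296.5  50. ]] clip z50 [[429.7 144.7  50. ]] [[429.7 149.   20. ]]
plate top [[495.9 182.2  76. ]
 [495.7 177.5  76. ]
 [447.2 186.3  76. ]
 [444.9 174.5  76. ]]
rect ((492.5029602050781, 300.7886962890625), (100.07711791992188, 87.75760650634766), 81.92501068115234)
base ((478.1310729980469, 181.34271240234375), (153.01654052734375, 91.96127319335938), 80.50038146972656)
cap pts 33 [ 433.2 -198.    44.4]
capdark 26 382.96153846153845 207.69230769230768 [[ 433.6 -198.4   45. ]]
side cap 25 [ 433.3 -204.    40.2]
```

Call:
{"op": "step_arm", "data": {
  "plan": "0 0 8 24 -40 0 0;0 0 10 239 -791 -60 0;0 0 10 239 -791 -60 0;0 0 10 239 -791 -60 0;0 0 10 239 -791 -60 0;0 0 10 239 -791 -60 0;0 0 10 239 -791 -60 0;0 0 10 239 -791 -60 0"
}}

```text
clock: 0.9
eef_pos: [314.6, 216.5, 218.3]
tcp_rot: [3.142, 0.0, 3.0]
contact_force: [1.5, -0.6, 0.6]
opening: 0.996
grasp_force: 0.0
```

Call:
{"op": "step_arm", "data": {
  "plan": "0 0 0 119 -414 -78 0;0 0 0 119 -414 -78 0;0 0 0 119 -414 -78 0;0 0 0 119 -414 -78 0;0 0 0 119 -414 -78 0;0 0 0 119 -414 -78 0;0 0 0 119 -414 -78 0;0 0 0 119 -414 -78 0"
}}

```text
clock: 1.7
eef_pos: [423.5, -162.1, 146.7]
tcp_rot: [3.141, 0.0, 2.999]
contact_force: [2.1, 0.2, 0.0]
opening: 1.0
grasp_force: 0.0
```

Call:
{"op": "step_arm", "data": {
  "plan": "0 0 0 9 -32 -7 0;0 0 0 9 -32 -7 0;0 0 0 9 -32 -7 0"
}}

```text
clock: 2.0
eef_pos: [431.9, -192.2, 139.6]
tcp_rot: [3.141, -0.002, 2.997]
contact_force: [-0.4, -0.6, -0.1]
opening: 1.001
grasp_force: 0.0
```

```bash
python3 - <<'E'
from h import *
print(r.sense()["eef_pos"])
I,D=grab("side","s1");J,_=grab("top","t1")
W=np.zeros((600,800,3),np.uint8)
W[:,:400]=cv2.resize(I[150:300,300:400,::-1],(400,600)); W[:400,400:]=cv2.resize(J[165:265,335:435,::-1],(400,400)); cv2.imwrite("pics/z1.png",W)
Q=cloud("side",D);g=I.mean(2)
mm=(Q[...,2]>10)&(Q[...,2]<44); mm[:240]=0;mm[275:]=0;mm[:,:345]=0;mm[:,370:]=0; print(Q[mm].mean(0),mm.sum())
E
```

```text
[ 431.87985598 -192.19607326  139.61902163]
[ 432.30482629 -204.56602512   26.37165399] 144
```

View pics/z1.png

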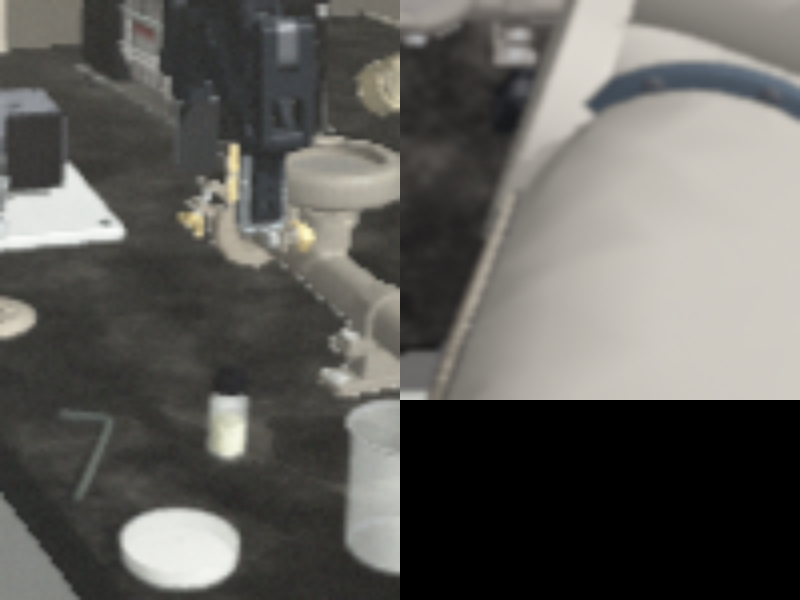

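The side view shows the open gripper above and behind the vial; the vial stands at crop (228,415) and is clear of the beaker. I descend partway.

Call:
{"op": "step_arm", "data": {
  "plan": "0 0 0 0 0 -40 0;0 0 0 0 0 -60 0;0 0 0 0 0 -60 0;0 0 0 0 0 -60 0"
}}

```text
clock: 2.5
eef_pos: [432.5, -191.0, 80.7]
tcp_rot: [3.141, -0.0, 3.001]
contact_force: [-0.2, 0.3, 1.3]
opening: 0.997
grasp_force: 0.0
```

Call:
{"op": "step_arm", "data": {
  "plan": "0 0 0 2 -7 0 0;0 0 0 2 -7 -20 0;0 0 0 2 -7 -42 0;0 0 0 2 -7 -42 0;0 0 0 2 -7 -42 0"
}}

```text
clock: 3.0
eef_pos: [434.9, -199.2, 39.1]
tcp_rot: [-3.141, 0.001, 2.999]
contact_force: [0.4, 0.0, -0.1]
opening: 1.001
grasp_force: 0.0
```

```bash
python3 - <<'E'
from h import *
I,D=grab("side","s2")
cv2.imwrite("pics/z2.png",cv2.resize(I[200:300,310:410,::-1],(500,500)))
E
```

```text
(no output)
```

View pics/z2.png

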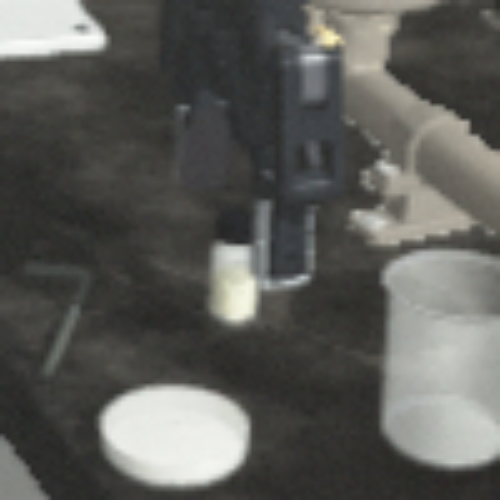

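The vial stands between the two fingers, with its cap at crop (235,225), roughly midway between the tips. I close the gripper.

Call:
{"op": "step_arm", "data": {
  "plan": "0 0 0 0 0 0 255;0 0 0 0 0 0 255;0 0 0 0 0 0 255;0 0 0 0 0 0 255;0 0 0 0 0 0 255;0 0 0 0 0 0 255;0 0 0 0 0 0 255;0 0 0 0 0 0 255",
  "force": 25
}}

```text
clock: 3.85
eef_pos: [434.7, -198.9, 38.4]
tcp_rot: [-3.142, 0.0, 2.999]
contact_force: [0.8, 1.7, 4.3]
opening: 0.213
grasp_force: 24.4
```

Call:
{"op": "step_arm", "data": {
  "plan": "0 0 0 0 0 10 255;0 0 0 0 0 40 255;0 0 0 0 0 80 255;0 0 0 0 0 110 255;0 0 0 0 0 110 255;0 0 0 0 0 110 255"
}}

```text
clock: 4.45
eef_pos: [434.6, -199.0, 149.0]
tcp_rot: [-3.141, 0.002, 2.999]
contact_force: [0.1, -0.6, -0.3]
opening: 0.209
grasp_force: 24.4
```

```bash
python3 - <<'E'
from h import *
I,D=grab("side","s3")
cv2.imwrite("pics/z3.png",cv2.resize(I[150:270,310:410,::-1],(500,600)))
E
```

```text
(no output)
```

View pics/z3.png

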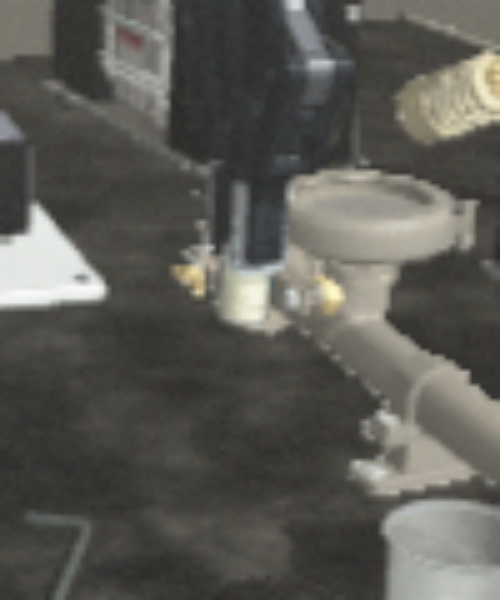

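The vial hangs upright from the pads, with its bottom at crop (245,320). I carry it to the block.

Call:
{"op": "step_arm", "data": {
  "plan": "0 0 0 0 48 0 255;0 0 0 0 97 0 255;0 0 0 0 146 0 255;0 0 0 0 195 0 255;0 0 0 6 244 0 255;0 0 0 14 292 0 255;0 0 0 22 340 0 255;0 0 0 30 388 0 255"
}}

```text
clock: 5.3
eef_pos: [463.4, 190.8, 146.8]
tcp_rot: [-3.14, -0.002, 3.0]
contact_force: [0.8, -1.1, -0.3]
opening: 0.211
grasp_force: 24.5
```

Call:
{"op": "step_arm", "data": {
  "plan": "0 0 0 10 40 0 255;0 0 0 20 80 0 255;0 0 0 28 107 0 255;0 0 0 28 107 0 255;0 0 0 28 107 0 255"
}}

```text
clock: 5.8
eef_pos: [491.4, 295.7, 146.5]
tcp_rot: [-3.139, -0.003, 3.001]
contact_force: [-0.0, 0.0, -0.7]
opening: 0.212
grasp_force: 24.5
```

Call:
{"op": "step_arm", "data": {
  "plan": "0 0 0 1 1 -25 255;0 0 0 1 1 -45 255;0 0 0 1 1 -52 255;0 0 0 1 1 -56 255;0 0 0 1 1 -60 255;0 0 0 1 1 -60 255"
}}

```text
clock: 6.4
eef_pos: [493.6, 296.9, 88.4]
tcp_rot: [3.142, 0.0, 2.999]
contact_force: [0.8, 0.9, -0.3]
opening: 0.21
grasp_force: 24.5
```

Call:
{"op": "step_arm", "data": {
  "plan": "0 0 0 0 0 -2 255;0 0 0 0 0 -4 255;0 0 0 0 0 -6 255;0 0 0 0 0 -6 255"
}}

```text
clock: 6.8
eef_pos: [493.4, 297.1, 82.1]
tcp_rot: [-3.141, -0.0, 2.999]
contact_force: [-1.1, -0.2, -0.3]
opening: 0.209
grasp_force: 24.5
```

Call:
{"op": "step_arm", "data": {
  "plan": "0 0 0 0 0 -3 255;0 0 0 0 0 -6 255;0 0 0 0 0 -9 255;0 0 0 0 0 -11 255;0 0 0 0 0 -12 255;0 0 0 0 0 -12 255"
}}

```text
clock: 7.4
eef_pos: [493.4, 297.1, 70.0]
tcp_rot: [-3.141, -0.0, 2.999]
contact_force: [0.1, -0.4, -0.3]
opening: 0.209
grasp_force: 24.5
```

Call:
{"op": "step_arm", "data": {
  "plan": "0 0 0 0 0 -1 255;0 0 0 0 0 -2 255;0 0 0 0 0 -2 255"
}}

```text
clock: 7.7
eef_pos: [493.7, 297.2, 68.4]
tcp_rot: [3.141, 0.0, 2.999]
contact_force: [-1.1, -0.3, 1.5]
opening: 0.209
grasp_force: 24.6
```

Call:
{"op": "step_arm", "data": {
  "plan": "0 0 0 0 0 0 185;0 0 0 0 0 0 175;0 0 0 0 0 0 150;0 0 0 0 0 0 120;0 0 0 0 0 0 100;0 0 0 0 0 0 100;0 0 0 0 0 0 100"
}}

```text
clock: 8.4
eef_pos: [493.5, 297.1, 68.2]
tcp_rot: [-3.142, 0.0, 2.999]
contact_force: [-0.1, 0.3, -0.1]
opening: 0.609
grasp_force: 0.0
```

Call:
{"op": "step_arm", "data": {
  "plan": "0 0 0 0 0 10 100;0 0 0 0 0 40 100;0 0 0 0 0 80 60;0 0 0 0 0 100 0;0 0 0 0 0 100 0"
}}

```text
clock: 8.9
eef_pos: [495.4, 298.3, 172.3]
tcp_rot: [3.138, 0.005, 2.999]
contact_force: [1.0, 0.2, -1.0]
opening: 1.0
grasp_force: 0.0
```

```bash
python3 - <<'E'
from h import *
I,D=grab("side","s4");J,E=grab("top","t4")
W=np.zeros((600,800,3),np.uint8)
W[:,:400]=cv2.resize(I[125:245,265:345,::-1],(400,600)); W[:400,400:]=cv2.resize(J[150:250,165:265,::-1],(400,400)); cv2.imwrite("pics/z4.png",W)
Q=cloud("side",D)
m=(Q[...,2]>53)&(Q[...,2]<85)&(abs(Q[...,0]-492)<25)&(abs(Q[...,1]-296)<25);print(m.sum(),Q[m].mean(0),np.percentile(Q[m],[2,98],axis=0))
E
```

```text
45 [493.55436108 291.79819745  65.66039639] [[485.79978706 285.48316608  53.70903916]
 [501.65216187 302.32604615  76.32781124]]
```

View pics/z4.png

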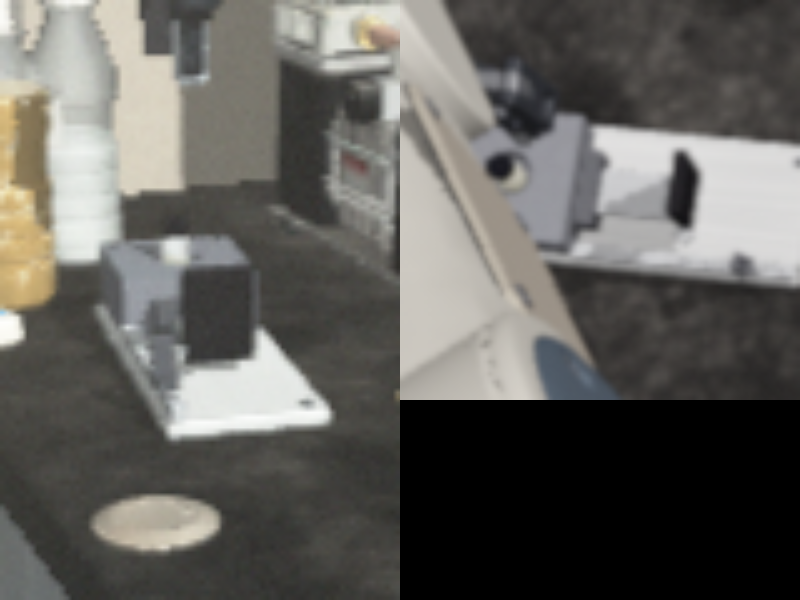

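The vial is seated upright in the well: its cap top measures about 76 mm and it is centred near the well. The plate is at top-crop (680,190), the clip at (740,263). Now I measure both in the block's x from depth points.

```bash
python3 - <<'E'
from h import *
D=np.load("pics/s4.npy");Q=cloud("side",D);P=cloud("top",np.load("pics/t4.npy"))
J=cv2.imread("pics/t4.png");g=J.mean(2)
a=np.radians(81.8);xb=np.array([np.cos(a),np.sin(a)]);yb=np.array([-np.sin(a),np.cos(a)]);O=np.array([493.1,296.5])-61.5*xb
fr=lambda C:np.stack([(C[...,:2]-O)@xb,(C[...,:2]-O)@yb,C[...,2]],-1)
q=fr(Q);p=fr(P)
def rep(n,c,m): print(n,m.sum(),np.percentile(c[m],[5,50,95],axis=0).round(1).tolist())
rep("plate side",q,(q[...,2]>35)&(q[...,2]<73)&(abs(q[...,1])<20)&(q[...,0]<-35)&(q[...,0]>-110))
rep("plate top",p,(p[...,2]>70)&(abs(p[...,1])<28)&(p[...,0]<-30)&(p[...,0]>-110)&(p[...,2]<85))
rep("clip side",q,(q[...,2]>24)&(q[...,2]<56)&(abs(q[...,1]-40)<9)&(q[...,0]<-60)&(q[...,0]>-130))
rep("clip top",p,(p[...,2]>28)&(p[...,2]<56)&(abs(p[...,1]-40)<9)&(p[...,0]<-60)&(p[...,0]>-130))
rep("base end side",q,(q[...,2]>2)&(q[...,2]<8)&(abs(q[...,1])<45)&(q[...,0]<-110)&(q[...,0]>-150))
f=lambda L,z:fr(onz("top",[(165+(x-400+.5)/4-.5,150+(y+.5)/4-.5) for x,y in L],z)).round(1).tolist()
print("backtop",f([(679,152),(668,216)],76),"front",f([(698,175),(690,228)],26))
print("clip 50",f([(741,256)],50),"foot",f([(741,268)],20))
# clip dark pixels in both views
w=np.zeros(g.shape,bool);w[208:222,243:258]=1;v,u=np.nonzero(w&(g<110));print(u.min(),u.max(),v.min(),v.max(),u.mean(),v.mean(),fr(onz("top",[(u.mean(),v.mean())],35)))
E
```

```text
plate side 163 [[-60.4, -18.7, 36.6], [-57.1, -0.7, 54.1], [-53.9, 17.0, 71.0]]
plate top 67 [[-58.3, -17.6, 71.1], [-54.1, 0.9, 73.7], [-49.0, 19.2, 77.2]]
clip side 45 [[-98.9, 33.9, 25.6], [-94.8, 39.9, 38.2], [-90.6, 44.9, 49.8]]
clip top 17 [[-99.1, 37.6, 28.5], [-95.9, 43.1, 45.9], [-92.6, 48.7, 50.4]]
base end side 64 [[-134.9, -39.1, 2.1], [-128.9, 2.8, 5.1], [-125.5, 44.2, 7.8]]
backtop [[-52.4, -18.2, 76.0], [-51.5, 24.0, 76.0]] front [[-56.4, -16.1, 26.0], [-56.2, 20.2, 26.0]]
clip 50 [[-96.5, 39.9, 50.0]] foot [[-92.5, 42.3, 20.0]]
243 257 215 221 249.30769230769232 219.2051282051282 [[-94.49809718  51.96018653  35.        ]]
```

Call:
{"op": "step_arm", "data": {
  "plan": "0 0 0 -7 -45 0 0;0 0 0 -14 -90 0 0;0 0 0 -17 -114 0 0;0 0 0 -17 -114 -30 0;0 0 0 -17 -114 -50 0;0 0 0 -17 -114 -50 0;0 0 0 -17 -114 -50 0"
}}

```text
clock: 9.7
eef_pos: [475.8, 182.9, 117.5]
tcp_rot: [-3.14, -0.002, 2.999]
contact_force: [-0.8, -0.0, 0.9]
opening: 1.003
grasp_force: 0.0
```

Call:
{"op": "step_arm", "data": {
  "plan": "0 0 0 1 0 -20 0;0 0 0 1 0 -40 0;0 0 0 1 0 -55 0;0 0 0 1 0 -61 0;0 0 0 1 0 -61 0;0 0 0 1 0 -61 0"
}}

```text
clock: 10.3
eef_pos: [478.0, 183.4, 58.0]
tcp_rot: [3.141, 0.001, 3.0]
contact_force: [0.2, -0.8, -0.0]
opening: 1.0
grasp_force: 0.0
```

Call:
{"op": "step_arm", "data": {
  "plan": "0 0 0 0 0 0 255;0 0 0 0 0 0 255;0 0 0 0 0 0 255;0 0 0 0 0 0 255;0 0 0 0 0 0 255;0 0 0 0 0 0 255;0 0 0 0 0 0 255;0 0 0 0 0 0 255",
  "force": 80
}}

```text
clock: 11.1
eef_pos: [477.6, 183.5, 57.4]
tcp_rot: [3.141, 0.0, 2.999]
contact_force: [-2.4, 4.2, 5.7]
opening: 0.101
grasp_force: 78.3
```

Call:
{"op": "step_arm", "data": {
  "plan": "0 0 0 -1 -7 0 255;0 0 0 -2 -14 0 255;0 0 0 -3 -21 0 255;0 0 0 -4 -28 0 255;0 0 0 -5 -35 0 255;0 0 0 -6 -40 0 255;0 0 0 -6 -40 0 255;0 0 0 -6 -40 0 255"
}}

```text
clock: 11.9
eef_pos: [471.8, 143.7, 57.4]
tcp_rot: [3.14, 0.001, 2.999]
contact_force: [-0.9, 8.7, 2.7]
opening: 0.101
grasp_force: 78.3
```

```bash
python3 - <<'E'
from h import *
print(r.sense())
I,D=grab("side","s5");J,E=grab("top","t5")
W=np.zeros((600,800,3),np.uint8)
W[:,:400]=cv2.resize(I[165:225,280:320,::-1],(400,600),interpolation=cv2.INTER_CUBIC); W[:400,400:]=cv2.resize(J[190:230,225:265,::-1],(400,400),interpolation=cv2.INTER_CUBIC); cv2.imwrite("pics/z5.png",W)
E
```

```text
{'clock': 11.9, 'qpos': array([ 2.92054241e-01,  4.25311668e-01,  2.05244516e+00,  1.37361369e-03,
        6.62796412e-01, -1.13695260e+00]), 'qvel': array([ 4.25536537e-03, -6.99824408e-05, -1.17987195e-03, -6.81471146e-04,
        1.56229873e-03,  1.84301205e-03]), 'joint_efforts': array([ -4.36021686, -50.15470505, -18.92828286,  -1.71355035,
         0.28452429,  -0.05097745]), 'eef_pos': array([471.8274337 , 143.71198177,  57.41623601]), 'tcp_rot': array([3.14038798e+00, 5.86933142e-04, 2.99872047e+00]), 'contact_force': array([-0.86753038,  8.68252216,  2.67417513]), 'wrist_torque': array([ 1.26217733,  0.21743965, -0.06305102]), 'grasp_force': 78.30704927444458, 'opening': 0.1005809889027435}
```

View pics/z5.png

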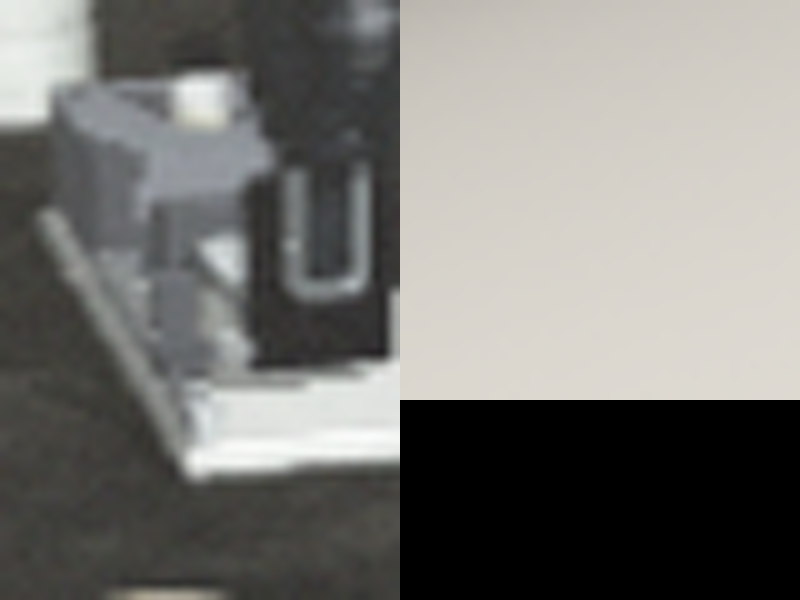

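The gate is pulled about 40 mm with roughly 9 N on the wrist. In the side crop the clip fin is at (178,290) and the plate's front face edge at (255,330), nearly level. I compare their depths.

```bash
python3 - <<'E'
from h import *
I=cv2.imread("pics/s5.png");Q=cloud("side",np.load("pics/s5.npy"))
a=np.radians(81.8);xb=np.array([np.cos(a),np.sin(a)]);yb=np.array([-np.sin(a),np.cos(a)]);O=np.array([493.1,296.5])-61.5*xb
q=np.stack([(Q[...,:2]-O)@xb,(Q[...,:2]-O)@yb,Q[...,2]],-1)
for v in range(184,206,2):
    print(v," ".join("%d:(%.0f,%.0f,%.0f)%d"%(u,*q[v,u],I[v,u].mean()) for u in range(294,311)))
E
```

```text
184 294:(22,25,38)156 295:(20,23,39)147 296:(19,20,38)141 297:(17,17,39)142 298:(22,13,37)139 299:(20,10,37)134 300:(20,7,37)136 301:(23,3,36)130 302:(19,0,37)128 303:(17,-2,38)112 304:(17,-6,37)75 305:(-95,17,72)49 306:(-102,16,74)50 307:(-99,12,73)56 308:(-95,8,72)93 309:(-109,9,76)122 310:(-104,5,74)95
186 294:(21,26,32)136 295:(28,21,29)87 296:(9,22,35)94 297:(7,19,36)110 298:(8,16,35)109 299:(6,13,36)107 300:(10,9,34)108 301:(10,6,34)111 302:(7,3,34)110 303:(10,-1,33)100 304:(5,-3,35)80 305:(-94,17,66)51 306:(-101,16,68)53 307:(-97,12,67)54 308:(-99,9,67)91 309:(-104,8,68)123 310:(-105,5,69)98
188 294:(21,26,25)101 295:(18,23,26)86 296:(6,22,30)91 297:(8,19,29)110 298:(11,15,28)107 299:(10,12,27)111 300:(9,9,28)113 301:(9,6,27)131 302:(8,3,28)147 303:(9,-0,27)135 304:(4,-2,28)94 305:(-99,18,62)53 306:(-97,15,61)54 307:(-97,12,61)53 308:(-98,9,61)89 309:(-106,8,63)120 310:(-105,5,63)99
190 294:(25,25,17)103 295:(17,24,20)84 296:(9,22,22)91 297:(5,20,23)110 298:(6,16,23)100 299:(6,13,22)96 300:(-2,12,25)158 301:(-11,10,27)202 302:(-9,7,27)205 303:(-9,4,26)186 304:(-14,2,28)129 305
[... 1644 characters left out ...]
08:(-97,9,24)49 309:(-99,7,25)50 310:(-97,3,24)53
202 294:(-64,44,10)132 295:(-68,41,11)110 296:(-82,41,16)94 297:(-105,43,24)116 298:(-99,39,22)104 299:(-100,36,22)97 300:(-98,33,21)106 301:(-72,24,11)136 302:(-72,21,11)151 303:(-73,19,11)152 304:(-73,16,11)150 305:(-78,14,12)131 306:(-76,10,11)126 307:(-74,7,10)142 308:(-77,4,11)141 309:(-80,2,12)140 310:(-78,-1,11)142
204 294:(-68,44,5)111 295:(-80,44,10)138 296:(-85,42,11)129 297:(-95,41,14)112 298:(-114,42,21)135 299:(-112,39,20)157 300:(-111,36,20)167 301:(-115,34,21)210 302:(-86,24,10)215 303:(-90,22,11)216 304:(-91,20,11)215 305:(-84,15,8)217 306:(-94,14,12)218 307:(-92,11,11)217 308:(-96,9,12)217 309:(-100,7,13)217 310:(-96,3,11)221
```

The plate's front face is at block x = -97.7 and the fin's at -94.7. That 3 mm gap is what the thicknesses give when the gate is at the mark (5 − 2 = 3 mm). I hold briefly and hand in.

Call:
{"op": "step_arm", "data": {
  "plan": "0 0 0 0 0 0 255;0 0 0 0 0 0 255;0 0 0 0 0 0 255;0 0 0 0 0 0 255;0 0 0 0 0 0 255;0 0 0 0 0 0 255;0 0 0 0 0 0 255;0 0 0 0 0 0 255"
}}

```text
clock: 12.8
eef_pos: [471.9, 143.9, 57.4]
tcp_rot: [3.14, 0.001, 2.999]
contact_force: [-1.7, 8.9, 3.5]
opening: 0.1
grasp_force: 78.3
```

```bash
python3 -c "
from rig import r
print(r.sense()['eef_pos']);print(r.sign_off())"
```

```text
[471.86946337 143.91649493  57.40790606]
the job is handed in; nothing more can be done
None
```

I handed the job in at 12.8 s with the vial released upright in the well and the gripper holding the gate about 40 mm out, level with the index clip by my depth measurement; the verdict was not shown.

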